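# Load a terminal module into the termination jig

### The job

Load the cream terminal module into the blue termination jig: press it flat down onto the white sprung bed, keep it down while you slide its foot plate under the lip until it is fully home against the long steel fence, then slide it along the fence until it has pushed the end stop's red button right in. Be gentle: feel for the bed and the fence, do not ram them. Let go so that the bed holds it flat up under the lip, square to the fence, with the button still in, and leave the blue spare and the other things on the bench alone.

Things in the scene. Friction and masses are not known exactly. Their poses are not given: they have to be found in the camera images.
- module: cream terminal module, 0.28 to 0.42 kg: flat steel foot plate 100 (x) x 70 (y) x 6 thick under a cream block 80 (x) x 36 (y) that rises from 6 to 62 above the underside. Origin: centre of the underside, z up. Grip the block's 36 width (along y), 40 or more above the underside, so that the fingers stay above the jig's lip. Same either way round: either end may go to the end stop.
- jig: blue jig, fixed to the bench, place and yaw vary; base 250 (x) x 140 (y) x 14. Origin: centre of the base's underside, z up. The fence runs along x on the +y side. The dark steel end stop stands across y = 0 near the +x end, 44 wide (y), top 40 high; its face is set anywhere from x = +55 to +95: NOT reported, feel for it (or look). At home the module's centre is 50 short of that face.
- fence (a point): point on the inner face of the steel fence, jig axes, at jig x = 0, y = +45, 30 high. The fence reaches from jig x = -95 to +120. A lip along all of it overhangs 8 inwards (to jig y = +37), underside 33.5 high, top 38.5 high. With the foot plate's long edge against the fence the module's centre is at jig y = +10.
- bed_start (a point): point on the top of the white bed, jig axes, at jig x = -25, y = -12, 30 high with the bed up: a module centred here and square to the jig lies on the bed clear of lip and end stop. The bed reaches from jig x = -95 to +50 and y = -55 to +43.
- bed (a joint): white sprung bed, slippery (friction near 0.15), always level, top 30 above the bench when up. Value: travel down in m, 0 = up, 0.007 = bottomed. Pushing it down takes 6 N to start, 1.5 N more per mm, 16.5 N at the bottom, module's weight included (that alone does not move it). The plate clears the lip from 2.5 mm down; a module let go under the lip is held there by the bed, 2.5 mm down.
- plunger (a joint): red button of the end stop. Value: 0 = out, 0.004 m = pushed in flush with the stop's steel face, along the jig's +x. Spring about 1 N; behind it the stop is rigid.
- spare: spare module, same size as the cream one but BLUE; must stay where it is. Origin: centre of its underside
- punch_tool: yellow punch-down tool lying on the bench, 170 long, 26 thick; bystander
- screwdriver: screwdriver lying on the bench; bystander
- tape: yellow tape roll, 64 across, 18 high, lying flat; bystander
- coax_a: brass coax connector, 22 across, 34 high, standing; bystander
- coax_b: another such brass connector; bystander
- mug: white mug, 80 across, 92 high; bystander
Not all that is in view belongs to the job. Leave any orange or purple look-alike of the module alone.

How it is judged:
By the outcome, as a careful person would: the job done as asked, in the order asked, and still so for the second after the job is handed in, with the robot touching nothing.
It also fails if it takes over 51 s, if anything falls off the work surface, if the arm or the gripper's body presses on something with over 40 N, if the wrist force passes 120 N, or if a joint passes its speed limit or range.

### The arm

A 7-joint arm with a two-finger parallel gripper is mounted at the origin on the work surface. World frame = base frame: x ahead of the robot, y to its left, z up, the work surface at z = 0. Lengths are in m, angles in rad, forces in N, time in s.
With the tool pointing down it reaches from about 0.425 to 0.95 m from the base axis. Payload 16.7 kg.
Tool frame: the origin (TCP) lies midway between the tips of the shut fingers; the grasp point (between the pads) lies ctrl.pinch_z behind it (ctrl.pinch_z is the distance from the TCP to the grasp point, in m); z points along the fingers, y is the line along which they close (so a half turn about z gives the same grasp; the last joint's range is limited). The gripper opens to 94 mm and grips with 3 to 60 N. Pads are 16 mm wide; open, the fingers measure 119 mm over their backs; the gripper's body (75 mm by 177 mm) begins 78 mm behind the grasp point.
Start: joints at [-1.302, 0.426, 0.074, 1.606, -0.034, 1.111, -0.067], TCP at [0.274, 0.617, 0.205] pointing down, gripper open.
Joint ranges: [-2.85, 2.85], [-0.5, 2.14], [-1.23, 1.37], [0.21, 2.46], [-1.02, 4.16], [0.16, 2.05], [-2.73, 2.73]. Speed limits (rad/s): [1.89, 1.89, 2.39, 2.39, 3.01, 3.01, 3.01].

### API

Orientations are given as a rotation vector (axis times angle).
In Python, from workcell import ctrl gives the robot as it stands.
- The arm moves only by the tool drive_tool, never from a script. Its argument "deltas" is a list of rows, each a list of 3 entries, a list of its own where there are three numbers: the shift along the tool's x, y, z in m, then the turn, a rotation vector about the tool's x, y, z in degrees, then the opening in per cent of the stroke, from 0 (shut) to 100 (fully open). A call has 1 to 20 rows; each row is the pose to reach, as a shift and turn from the pose commanded when the call began, along the tool's axes at that moment; what a row does not reach only later rows make up. A row lasts 1/10 s, in which the tool goes at most 50 mm and 8.59 degrees, less where a joint would pass 70% of its speed; a pose out of reach is approached as far as the arm can. A call with a gripper value outside its range is refused whole. The fingers move at their own pace and stop on an object; the grip force is fixed at half the most. Time passes only in rows, so rows that repeat a pose let the fingers close. It gives the time, the measured TCP pose, the force, the opening and the grip force at its end, in the units of the state.
- ctrl.state(): the state, without advancing time (a new reading comes with each control period).
- ctrl.grab_frame(name): name is "scene" or "top" or "wrist"; returns a dict with "frame" (420x560x3 uint8, red, green, blue), "K" (3x3 intrinsics, pixels), "R" (3x3) and "t" (3): a world point X has camera coordinates R X + t. Camera axes: x right, y down, z forward; pixel columns grow to the right and rows downward; lengths in m; the calibration is good to about 2 mm. A picture is of the moment at which its call begins. There is no depth.
- ctrl.close_job(): hands the job in; it is judged then, once.
The state is a dict: "time": time; "qpos": joint angles; "joint_velocities": joint speeds; "effort": joint torques, N m; "ee_pos": TCP position; "tcp_rot": TCP orientation; "wrist_force": force on the tool from outside, world axes, zero at the start; "torque": the same for the moment, N m; "width": finger opening in m; "grasp_force": force on a finger pad.
Only numpy, scipy, OpenCV 4.12 (cv2) and the standard library are available. Lean on these libraries where they do the work, as an engineer would, in place of code of your own. Each camera call takes 0.05 s, during which the arm holds its last target. There are 200 camera calls.

## Working session

There is one attempt and no reset: what is moved stays moved. The work goes in short steps, Python scripts to look and compute and a tool call to move; the robot and the scene stay as the last step left them, time stands still between calls to the robot, and variables do not carry over. Pictures are saved under pics/ and viewed, at most 10 in all, crops included, and the job is handed in when it is done.

Besides the shell and the picture viewer there is one more tool, called as a command line: name --argument value ..., lists and objects as JSON in quotes. drive_tool: Moves the arm, as the interface text tells. Its arguments: {"type":"object","properties":{"deltas":{"type":"array"}},"required":["deltas"]}

```bash
mkdir -p pics; cat > h.py <<'E'
import numpy as np, cv2, pickle
from workcell import ctrl
def grab(n,tag):
    f=ctrl.grab_frame(n); pickle.dump(f,open(f'pics/{tag}.pkl','wb'))
    cv2.imwrite(f'pics/{tag}.png',cv2.cvtColor(f['frame'],cv2.COLOR_RGB2BGR)); return f
def load(tag): return pickle.load(open(f'pics/{tag}.pkl','rb'))
def ray(f,uv,z):
    R,t,K=np.array(f['R']),np.array(f['t']),np.array(f['K'])
    c=-R.T@t; d=R.T@np.linalg.inv(K)@np.array([uv[0],uv[1],1.]); return c+d*(z-c[2])/d[2]
def proj(f,X):
    p=np.array(f['K'])@(np.array(f['R'])@np.array(X)+np.array(f['t'])); return p[:2]/p[2]
E
python3 - <<'E'
from h import *
a=grab('top','top0');b=grab('scene','sc0')
s=ctrl.state();print(s['ee_pos'],s['tcp_rot'],s['time'],ctrl.pinch_z)
im=cv2.imread('pics/top0.png');cv2.imwrite('pics/top0b.png',cv2.resize(im,(800,600)))
print(-np.array(a['R']).T@a['t'],-np.array(b['R']).T@b['t'])
E
```

```text
[0.2737387  0.61660625 0.20486921] [-6.51606015e-01 -3.07309077e+00  1.70199651e-03] 0.1 0.0188
[ 0.46695226 -0.01049569  1.16218399] [1.0145324  0.0550239  0.86923452]
```

View pics/top0b.png

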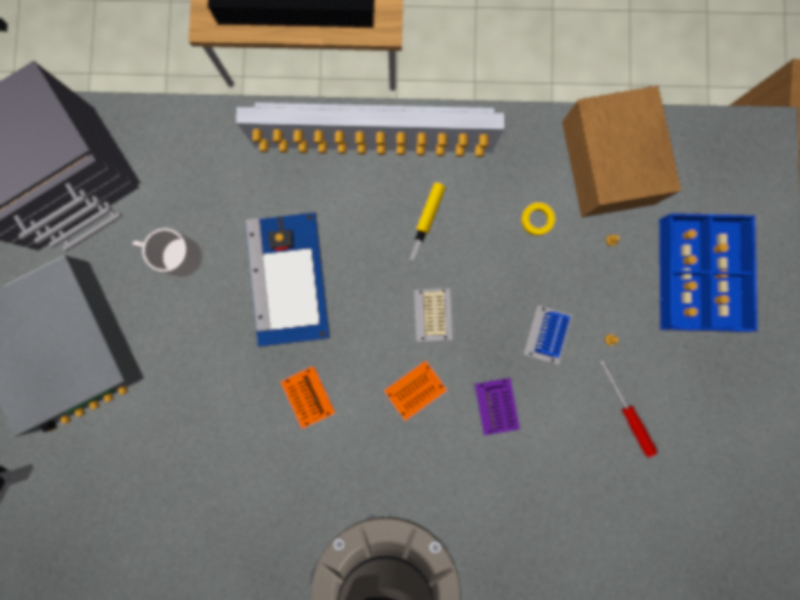

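View pics/sc0.png

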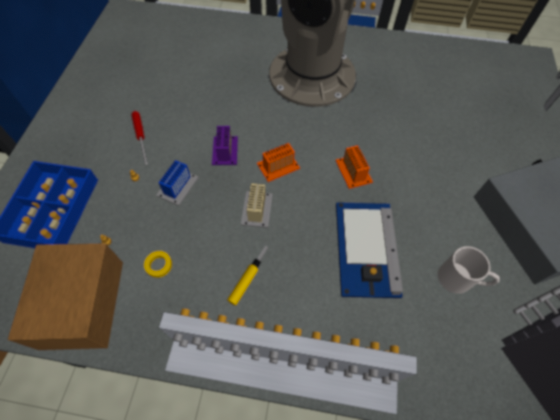

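The cream block on a grey foot at top (433,315) and scene (257,205) is the module. The others are the orange pair (307,397)/(415,390), the purple one (497,406) and the blue spare (548,333), which I rule out by colour. The jig is at (288,280), with its fence to the left and the end stop with the red button at the top (280,240). I'll measure both and make a confirming crop.

```bash
cat > m.py <<'E'
from h import *
import sys
def big(m,near=None):
    cs,_=cv2.findContours(m.astype(np.uint8),cv2.RETR_EXTERNAL,cv2.CHAIN_APPROX_NONE)
    return max(cs,key=cv2.contourArea)
def rect(f,c,z):
    P=np.array([ray(f,p[0],z)[:2] for p in c],np.float32)
    (cx,cy),(w,h),a=cv2.minAreaRect(P*1000); 
    if w<h: w,h,a=h,w,a+90
    return np.round([cx,cy,w,h,(a+90)%180-90],1)
if __name__=='__main__':
  for tag,roi in (('top0',(280,190,330,250)),('sc0',(236,175,280,232))):
    f=load(tag);im=f['frame'];hsv=cv2.cvtColor(im,cv2.COLOR_RGB2HSV);H,S,V=[hsv[...,i].astype(int) for i in range(3)]
    x0,y0,x1,y1=roi
    M=np.zeros(H.shape,bool);M[y0:y1,x0:x1]=1
    cream=M&(S>55)&(V>120)&(H<40); plate=M&((V>135)|cream)
    print(tag,'block top',rect(f,big(cream),.062),'plate z6',rect(f,big(plate),.006))
    J=np.zeros(H.shape,bool)
    if tag=='top0': J[140:250,165:240]=1
    else: J[195:305,325:410]=1
    blue=J&(H>100)&(H<125)&(S>150); white=J&(V>215)&(S<30)
    print(' base z14',rect(f,big(blue|(J&(V>130))),.014),'bed z30',rect(f,big(white),.030))
    red=J&((H<8)|(H>172))&(S>150)&(V>90)
    print(' red',np.argwhere(red).mean(0)[::-1] if red.any() else None)
  a=load('top0')['frame'];b=load('sc0')['frame']
  c=np.hstack([cv2.resize(a[185:255,270:340],(400,400),interpolation=2),cv2.resize(a[145:245,165:240],(400,533),interpolation=2)[:400]])
  cv2.imwrite('pics/crop0.png',c[...,::-1])
E
python3 m.py
```

```text
top0 block top [528.6 -75.2  77.1  34.5   1.2] plate z6 [527.9 -76.5 101.9  73.3   3.4]
 base z14 [592.9 212.8 252.3 140.4   8.4] bed z30 [569.  199.6 138.7  88.3   8.4]
 red [196.4375 173.375 ]
sc0 block top [529.3 -76.3  81.4  35.4   3.7] plate z6 [495.6 -85.4  87.   37.9   3.7]Traceback (most recent call last):
  File "m.py", line 22, in <module>
    print(' base z14',rect(f,big(blue|(J&(V>130))),.014),'bed z30',rect(f,big(white),.030))
                                                                          ~~~^^^^^^^
  File "m.py", line 5, in big
    return max(cs,key=cv2.contourArea)
ValueError: max() iterable argument is empty
```

```bash
sed -i 's/V>215)&(S<30)/V>170)\&(S<40)/' m.py; python3 m.py; cat > d.py <<'E'
from h import *
from scipy.spatial.transform import Rotation as Ro
import sys
# usage: d.py x y z(TCP) heading_deg_of_tool_x -> deltas in tool frame from current pose
s=ctrl.state();p=np.array(s['ee_pos']);R=Ro.from_rotvec(s['tcp_rot'])
g=np.array([float(v) for v in sys.argv[1:4]]);h=float(sys.argv[4])
G=Ro.from_euler('z',h,degrees=True)*Ro.from_euler('x',180,degrees=True)
print('t',round(s['time'],2),'p',p.round(4),'F',np.round(s['wrist_force'],1),'w',round(s['width'],4))
print('shift mm',(R.inv().apply(g-p)*1000).round(1),'turn',np.degrees((R.inv()*G).as_rotvec()).round(2))
E
python3 d.py 0.528 -0.100 0.25 183.4
```

```text
top0 block top [528.6 -75.2  77.1  34.5   1.2] plate z6 [527.9 -76.5 101.9  73.3   3.4]
 base z14 [592.9 212.8 252.3 140.4   8.4] bed z30 [569.1 200.5 145.6  96.1   8.3]
 red [196.4375 173.375 ]
sc0 block top [529.3 -76.3  81.4  35.4   3.7] plate z6 [495.6 -85.4  87.   37.9   3.7]
 base z14 [561.5 201.2 149.5  95.9   8.5] bed z30 [570.3 198.3 140.1  88.2   8.4]
 red None
t 0.1 p [0.2737 0.6166 0.2049] F [ 0.6 -0.2  0.4] w 0.0938
shift mm [-523.2 -551.8  -44.5] turn [-6.000e-02 -1.000e-02 -2.734e+01]
```

View pics/crop0.png

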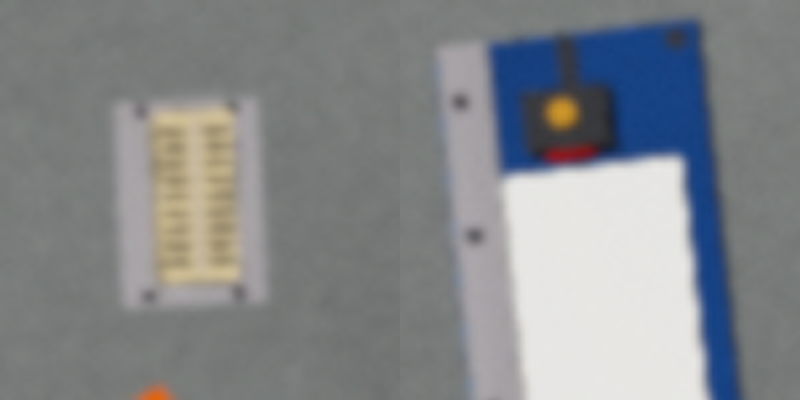

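The crop confirms the module: cream block on a steel plate, centre about (0.529, -0.076), yaw about 3.5°. The jig origin is about (0.590, 0.212), yaw 8.4°. Next I move above the module.

drive_tool --deltas '[[[0, 0, -0.05], [0, 0, 0], 100], [[-0.02, -0.02, -0.1], [0, 0, 0], 100], [[-0.05, -0.055, -0.1], [0, 0, -3], 100], [[-0.085, -0.09, -0.1], [0, 0, -7], 100], [[-0.12, -0.125, -0.1], [0, 0, -11], 100], [[-0.155, -0.16, -0.1], [0, 0, -15], 100], [[-0.19, -0.195, -0.1], [0, 0, -19], 100], [[-0.225, -0.23, -0.1], [0, 0, -23], 100], [[-0.26, -0.265, -0.1], [0, 0, -27.3], 100], [[-0.295, -0.3, -0.1], [0, 0, -27.3], 100], [[-0.33, -0.335, -0.1], [0, 0, -27.3], 100], [[-0.365, -0.37, -0.1], [0, 0, -27.3], 100], [[-0.4, -0.405, -0.1], [0, 0, -27.3], 100], [[-0.435, -0.44, -0.1], [0, 0, -27.3], 100], [[-0.47, -0.475, -0.08], [0, 0, -27.3], 100], [[-0.505, -0.51, -0.05], [0, 0, -27.3], 100], [[-0.513, -0.53, -0.04], [0, 0, -27.3], 100], [[-0.513, -0.53, -0.04], [0, 0, -27.3], 100]]'

```text
time: 1.9
ee_pos: [0.5263, -0.0801, 0.2434]
tcp_rot: [0.083, -3.137, 0.003]
wrist_force: [-0.1, -0.7, 0.3]
width: 0.0941
grasp_force: 0.0
```

```bash
python3 d.py 0.529 -0.076 0.07 183.5; python3 - <<'E'
from h import *
f=grab('wrist','w1');print(-np.array(f['R']).T@f['t'],np.array(f['R']).round(2).tolist())
E
```

```text
t 1.9 p [ 0.5263 -0.0801  0.2434] F [-0.1 -0.7  0.3] w 0.0941
shift mm [ -3.5   4.3 173.3] turn [-0.1  -0.2  -0.47]
[ 0.45802065 -0.08310179  0.42186668] [[-0.05, 1.0, -0.0], [0.97, 0.05, 0.24], [0.24, 0.01, -0.97]]
```

View pics/w1.png

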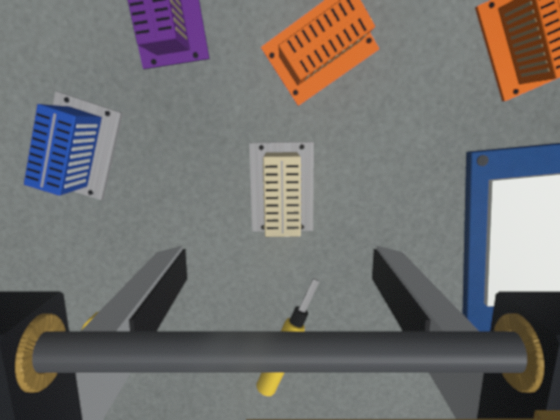

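The wrist view shows the module at (282,190), roughly centred between the fingers, with the purple and orange ones well off. I'll measure it from here.

```bash
python3 - <<'E'
from m import *
f=load('w1');hsv=cv2.cvtColor(f['frame'],cv2.COLOR_RGB2HSV);H,S,V=[hsv[...,i].astype(int) for i in range(3)]
M=np.zeros(H.shape,bool);M[130:245,235:330]=1
cream=M&(S>40)&(V>120)&(H<40);plate=M&((V>140)|cream)
print(rect(f,big(cream),.062),rect(f,big(plate),.006))
p=cv2.fitLine(big(cream)[:,0].astype(np.float32),2,0,.01,.01)
for q in ([256,143],[307,143],[313,231],[251,231]): print(ray(f,q,.006).round(4))
for q in ([265,152],[299,152],[301,236],[265,236]): print(ray(f,q,.062).round(4))
E
```

```text
[527.3 -78.   79.7  35.7   3.8] [531.9 -77.1 107.6  71.5   4. ]
[ 0.4806 -0.1082  0.006 ]
[ 0.4777 -0.0529  0.006 ]
[ 0.5764 -0.0391  0.006 ]
[ 0.5802 -0.1101  0.006 ]
[ 0.4855 -0.096   0.062 ]
[ 0.4838 -0.0639  0.062 ]
[ 0.5662 -0.0565  0.062 ]
[ 0.5682 -0.0923  0.062 ]
```

drive_tool --deltas '[[[-0.001, 0.003, 0.04], [-0.1, -0.2, -0.8], 100], [[-0.001, 0.003, 0.08], [-0.1, -0.2, -0.8], 100], [[-0.001, 0.003, 0.12], [-0.1, -0.2, -0.8], 100], [[-0.001, 0.003, 0.155], [-0.1, -0.2, -0.8], 100], [[-0.001, 0.003, 0.18], [-0.1, -0.2, -0.8], 100], [[-0.001, 0.003, 0.2], [-0.1, -0.2, -0.8], 100], [[-0.001, 0.003, 0.21], [-0.1, -0.2, -0.8], 100], [[-0.001, 0.003, 0.2164], [-0.1, -0.2, -0.8], 100], [[-0.001, 0.003, 0.2164], [-0.1, -0.2, -0.8], 70], [[-0.001, 0.003, 0.2164], [-0.1, -0.2, -0.8], 45], [[-0.001, 0.003, 0.2164], [-0.1, -0.2, -0.8], 25], [[-0.001, 0.003, 0.2164], [-0.1, -0.2, -0.8], 10], [[-0.001, 0.003, 0.2164], [-0.1, -0.2, -0.8], 0], [[-0.001, 0.003, 0.2164], [-0.1, -0.2, -0.8], 0], [[-0.001, 0.003, 0.2164], [-0.1, -0.2, -0.8], 0]]'

```text
time: 3.45
ee_pos: [0.5286, -0.0728, 0.0292]
tcp_rot: [-0.114, 3.136, 0.003]
wrist_force: [0.4, -2.3, 1.0]
width: 0.0417
grasp_force: 0.8
```

drive_tool --deltas '[[[0, 0, 0], [0, 0, 0], 0], [[0, 0, 0], [0, 0, 0], 0], [[0, 0, 0], [0, 0, 0], 0]]'

```text
time: 3.75
ee_pos: [0.5286, -0.0729, 0.0292]
tcp_rot: [-0.113, 3.136, 0.002]
wrist_force: [0.4, -2.0, 4.1]
width: 0.0359
grasp_force: 30.0
```

```bash
python3 d.py 0.527 -0.077 0.027 183.8
```

```text
t 3.75 p [ 0.5286 -0.0729  0.0292] F [ 0.4 -2.   4.1] w 0.0359
shift mm [ 1.9 -4.   2.2] turn [0.08 0.21 0.35]
```

drive_tool --deltas '[[[0, 0, -0.02], [0, 0, 0], 0], [[0, 0, -0.06], [0, 0, 0], 0], [[0, 0, -0.1], [0, 0, 0], 0], [[-0.01, 0.04, -0.11], [0, 0, -1], 0], [[-0.02, 0.08, -0.11], [0, 0, -2], 0], [[-0.03, 0.12, -0.11], [0, 0, -3], 0], [[-0.045, 0.16, -0.11], [0, 0, -4], 0], [[-0.058, 0.2, -0.11], [0, 0, -4.2], 0], [[-0.058, 0.235, -0.11], [0, 0, -4.2], 0], [[-0.058, 0.258, -0.11], [0, 0, -4.2], 0], [[-0.058, 0.265, -0.11], [0, 0, -4.2], 0], [[-0.058, 0.265, -0.11], [0, 0, -4.2], 0], [[-0.058, 0.265, -0.11], [0, 0, -4.2], 0]]'

```text
time: 5.05
ee_pos: [0.5666, 0.1944, 0.1395]
tcp_rot: [-0.227, 3.13, 0.002]
wrist_force: [0.4, -0.9, -3.1]
width: 0.0358
grasp_force: 30.0
```

```bash
python3 d.py 0.568 0.196 0.08 188.4; python3 - <<'E'
from h import *
f=grab('wrist','w2');print((-np.array(f['R']).T@f['t']).round(3))
E
```

```text
t 5.05 p [0.5666 0.1944 0.1395] F [ 0.4 -0.9 -3.1] w 0.0358
shift mm [-1.4  1.3 59.5] turn [ 0.05  0.17 -0.1 ]
[0.498 0.184 0.318]
```

View pics/w2.png

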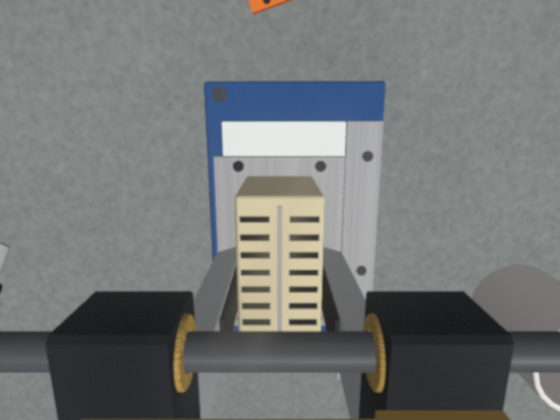

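The wrist view shows the module held square over the bed, with the plate's near edge at row 156. The bed's near edge is at row 121, columns 222–346, and the base's near edge is at row 82, columns 206–384.

```bash
python3 - <<'E'
from m import *
f=load('w2');im=f['frame'];hsv=cv2.cvtColor(im,cv2.COLOR_RGB2HSV);H,S,V=[hsv[...,i].astype(int) for i in range(3)]
g=cv2.cvtColor(im,cv2.COLOR_RGB2GRAY).astype(float)
g=cv2.GaussianBlur(g,(0,0),1)
def edge(a,lo,hi,z,horiz,name):
    P=[]
    for k in a:
        s=g[lo:hi,k] if horiz else g[k,lo:hi]
        d=np.abs(np.gradient(s));i=d.argmax();i=min(max(i,1),len(d)-2)
        o=(d[i-1]-d[i+1])/(2*(d[i-1]-2*d[i]+d[i+1])+1e-9)
        P.append(ray(f,(k,lo+i+o) if horiz else (lo+i+o,k),z)[:2])
    vx,vy,x,y=cv2.fitLine(np.array(P,np.float32)*1000,cv2.DIST_HUBER,0,.01,.01).ravel()
    print(name,'ang',round(float((np.degrees(np.arctan2(vy,vx))+45)%90-45),2),'mid',x.round(1),y.round(1))
    return np.array([x,y])
c=np.radians(8.4)
def jig(p,o=np.array([590.4,211.7])):
    d=p-o;return np.round([np.cos(c)*d[0]+np.sin(c)*d[1],-np.sin(c)*d[0]+np.cos(c)*d[1]],1)
for args in ((range(230,375,3),70,95,.014,1,'base x=-125'),(range(230,335,3),108,135,.03,1,'bed x=-95'),
  (range(92,200,3),195,213,.014,0,'base y=-70'),(range(126,152,2),212,230,.03,0,'bed y=-55'),
  (range(126,152,2),338,354,.0385,0,'lip y=37'),
  (range(225,335,3),148,164,.1165,1,'plate x=-50'),(range(160,240,3),208,221,.1165,0,'plate y=-35'),(range(160,230,3),338,349,.1165,0,'plate y=35')):
    print(jig(edge(*args)))
E
```

```text
base x=-125 ang 8.28 mid 464.8 208.1
[-124.8   14.8]
bed x=-95 ang 8.36 mid 498.5 183.7
[-95.  -14.3]
base y=-70 ang 8.39 mid 533.4 131.2
[-68.2 -71.3]
bed y=-55 ang 8.21 mid 517.1 143.9
[-82.4 -56.4]
lip y=37 ang 8.09 mid 502.8 233.2
[-83.5  34.1]
plate x=-50 ang 8.31 mid 515.5 187.6
[-77.6 -12.9]
plate y=-35 ang 8.32 mid 544.2 155.8
[-53.8 -48.6]
plate y=35 ang 8.22 mid 534.7 224.2
[-53.3  20.5]
```

drive_tool --deltas '[[[0, 0, 0.03], [0.05, 0.17, 0], 0], [[0, 0, 0.055], [0.05, 0.17, 0], 0], [[0, 0, 0.068], [0.05, 0.17, 0], 0], [[0, 0, 0.074], [0.05, 0.17, 0], 0], [[0, 0, 0.077], [0.05, 0.17, 0], 0], [[0, 0, 0.077], [0.05, 0.17, 0], 0], [[0, 0, 0.077], [0.05, 0.17, 0], 0]]'

```text
time: 5.8
ee_pos: [0.5675, 0.1959, 0.0636]
tcp_rot: [-0.229, 3.132, 0.002]
wrist_force: [-0.1, -0.1, -2.8]
width: 0.0358
grasp_force: 30.0
```

drive_tool --deltas '[[[0, 0, 0.001], [0, 0, 0], 0], [[0, 0, 0.002], [0, 0, 0], 0], [[0, 0, 0.003], [0, 0, 0], 0], [[0, 0, 0.003], [0, 0, 0], 0], [[0, 0, 0.003], [0, 0, 0], 0]]'

```text
time: 6.3
ee_pos: [0.567, 0.1958, 0.0597]
tcp_rot: [-0.229, 3.133, 0.001]
wrist_force: [-0.4, -0.7, -2.9]
width: 0.0357
grasp_force: 30.0
```

drive_tool --deltas '[[[0, 0, 0.0005], [0, 0, 0], 0], [[0, 0, 0.001], [0, 0, 0], 0], [[0, 0, 0.0015], [0, 0, 0], 0], [[0, 0, 0.002], [0, 0, 0], 0], [[0, 0, 0.002], [0, 0, 0], 0], [[0, 0, 0.002], [0, 0, 0], 0]]'

```text
time: 6.9
ee_pos: [0.5672, 0.1959, 0.0579]
tcp_rot: [-0.229, 3.132, 0.001]
wrist_force: [-0.7, 0.2, 5.1]
width: 0.0355
grasp_force: 30.0
```

drive_tool --deltas '[[[0, 0, 0.0005], [0, 0, 0], 0], [[0, 0, 0.001], [0, 0, 0], 0], [[0, 0, 0.0015], [0, 0, 0], 0], [[0, 0, 0.0015], [0, 0, 0], 0], [[0, 0, 0.0015], [0, 0, 0], 0]]'

```text
time: 7.4
ee_pos: [0.5672, 0.1959, 0.0565]
tcp_rot: [-0.229, 3.132, 0.001]
wrist_force: [-2.5, -0.3, 6.6]
width: 0.0358
grasp_force: 30.0
```

drive_tool --deltas '[[[0, 0, 0.0005], [0, 0, 0], 0], [[0, 0, 0.001], [0, 0, 0], 0], [[0, 0, 0.0015], [0, 0, 0], 0], [[0, 0, 0.0022], [0, 0, 0], 0], [[0, 0, 0.0022], [0, 0, 0], 0], [[0, 0, 0.0022], [0, 0, 0], 0]]'

```text
time: 8.0
ee_pos: [0.5673, 0.1959, 0.0544]
tcp_rot: [-0.229, 3.132, 0.001]
wrist_force: [-3.1, -0.4, 10.6]
width: 0.0359
grasp_force: 30.0
```

```bash
python3 d.py 0.5672 0.1959 0.054 188.3
```

```text
t 8.0 p [0.5673 0.1959 0.0544] F [-3.1 -0.4 10.6] w 0.0359
shift mm [ 0.1 -0.   0.4] turn [0.05 0.06 0.05]
```

drive_tool --deltas '[[[0, 0.003, 0], [0, 0, 0], 0], [[0, 0.006, 0], [0, 0, 0], 0], [[0, 0.009, 0], [0, 0, 0], 0], [[0, 0.012, 0], [0, 0, 0], 0], [[0, 0.015, 0], [0, 0, 0], 0], [[0, 0.015, 0], [0, 0, 0], 0]]'

```text
time: 8.6
ee_pos: [0.5656, 0.2109, 0.0546]
tcp_rot: [-0.229, 3.131, 0.001]
wrist_force: [-0.5, -0.0, 9.9]
width: 0.0355
grasp_force: 30.0
```

drive_tool --deltas '[[[0, 0.001, 0], [0, 0, 0], 0], [[0, 0.002, 0], [0, 0, 0], 0], [[0, 0.003, 0], [0, 0, 0], 0], [[0, 0.004, 0], [0, 0, 0], 0], [[0, 0.004, 0], [0, 0, 0], 0]]'

```text
time: 9.1
ee_pos: [0.5651, 0.2145, 0.0546]
tcp_rot: [-0.228, 3.131, 0.001]
wrist_force: [0.1, -1.3, 9.3]
width: 0.0357
grasp_force: 30.0
```

drive_tool --deltas '[[[0, 0.0005, 0], [0, 0, 0], 0], [[0, 0.001, 0], [0, 0, 0], 0], [[0, 0.0015, 0], [0, 0, 0], 0], [[0, 0.002, 0], [0, 0, 0], 0], [[0, 0.002, 0], [0, 0, 0], 0]]'

```text
time: 9.6
ee_pos: [0.5648, 0.2163, 0.0546]
tcp_rot: [-0.228, 3.131, 0.001]
wrist_force: [0.2, -1.8, 10.0]
width: 0.0355
grasp_force: 30.0
```

drive_tool --deltas '[[[0, 0.0005, 0], [0, 0, 0], 0], [[0, 0.001, 0], [0, 0, 0], 0], [[0, 0.001, 0], [0, 0, 0], 0], [[0, 0.001, 0], [0, 0, 0], 0]]'

```text
time: 10.0
ee_pos: [0.5648, 0.2164, 0.0546]
tcp_rot: [-0.227, 3.131, -0.0]
wrist_force: [0.3, -5.9, 10.0]
width: 0.0357
grasp_force: 30.0
```

drive_tool --deltas '[[[0, 0.0005, 0], [0, 0, 0], 0], [[0, 0.001, 0], [0, 0, 0], 0], [[0, 0.001, 0], [0, 0, 0], 0]]'

```text
time: 10.3
ee_pos: [0.5649, 0.2165, 0.0547]
tcp_rot: [-0.226, 3.131, -0.002]
wrist_force: [1.2, -9.9, 11.5]
width: 0.0358
grasp_force: 30.0
```

```bash
python3 d.py 0.5648 0.2164 0.0546 188.3; python3 - <<'E'
from h import *
print(np.round(ctrl.state()['torque'],2))
f=grab('wrist','w3')
E
```

```text
t 10.3 p [0.5649 0.2165 0.0547] F [ 1.2 -9.9 11.5] w 0.0358
shift mm [ 0.1 -0.1  0.1] turn [-0.07  0.12 -0.03]
[-2.35 -0.42  0.2 ]
```

View pics/w3.png

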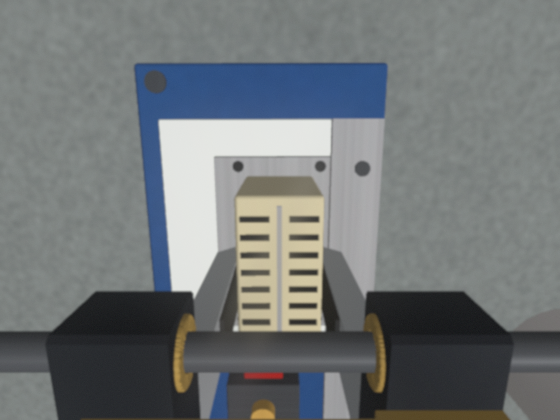

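The plate's right edge is now under the lip, the near edges (rows 118 and 156) are parallel, and the red button shows at (263,376). I'll estimate the stop distance.

```bash
python3 - <<'E'
from h import *
c=np.radians(8.35);o=np.array([.5904,.2106])
def J(p): d=p[:2]-o;return (np.array([np.cos(c)*d[0]+np.sin(c)*d[1],-np.sin(c)*d[0]+np.cos(c)*d[1]])*1000).round(1)
t=load('top0');w=load('w3')
print('TCP',J(np.array([.5649,.2165])))
for z in(.034,.04): print(z,'top red',J(ray(t,(196.4,173.4),z)),'wrist stop top edge',J(ray(w,(263,378),z)))
for v in (156,): print('plate edge',J(ray(w,(270,v),.031)))
E
```

```text
TCP [-24.4   9.5]
0.034 top red [57.1  1. ] wrist stop top edge [58.4 -0.4]
0.04 top red [55.9 -0.1] wrist stop top edge [53.8 -0.1]
plate edge [-75.6   4.8]
```

drive_tool --deltas '[[[-0.002, -0.0004, 0], [0, 0, 0], 0], [[-0.005, -0.0004, 0], [0, 0, 0], 0], [[-0.008, -0.0004, 0], [0, 0, 0], 0], [[-0.011, -0.0004, 0], [0, 0, 0], 0], [[-0.014, -0.0004, 0], [0, 0, 0], 0], [[-0.017, -0.0004, 0], [0, 0, 0], 0], [[-0.02, -0.0004, 0], [0, 0, 0], 0], [[-0.022, -0.0004, 0], [0, 0, 0], 0], [[-0.022, -0.0004, 0], [0, 0, 0], 0]]'

```text
time: 11.25
ee_pos: [0.5855, 0.2196, 0.0541]
tcp_rot: [0.227, -3.133, 0.002]
wrist_force: [-3.1, -8.7, 8.4]
width: 0.0357
grasp_force: 30.0
```

drive_tool --deltas '[[[-0.001, 0, 0], [0, 0, 0], 0], [[-0.002, 0, 0], [0, 0, 0], 0], [[-0.003, 0, 0], [0, 0, 0], 0], [[-0.004, 0, 0], [0, 0, 0], 0], [[-0.004, 0, 0], [0, 0, 0], 0]]'

```text
time: 11.75
ee_pos: [0.5892, 0.2201, 0.0541]
tcp_rot: [0.227, -3.133, 0.002]
wrist_force: [-4.6, -8.8, 10.3]
width: 0.0358
grasp_force: 30.0
```

drive_tool --deltas '[[[-0.0007, 0, 0], [0, 0, 0], 0], [[-0.0014, 0, 0], [0, 0, 0], 0], [[-0.002, 0, 0], [0, 0, 0], 0], [[-0.002, 0, 0], [0, 0, 0], 0]]'

```text
time: 12.15
ee_pos: [0.5911, 0.2204, 0.0541]
tcp_rot: [0.227, -3.133, 0.002]
wrist_force: [-5.1, -8.7, 9.7]
width: 0.0355
grasp_force: 30.0
```

drive_tool --deltas '[[[-0.0007, 0, 0], [0, 0, 0], 0], [[-0.0014, 0, 0], [0, 0, 0], 0], [[-0.002, 0, 0], [0, 0, 0], 0], [[-0.002, 0, 0], [0, 0, 0], 0]]'

```text
time: 12.55
ee_pos: [0.5931, 0.2207, 0.0541]
tcp_rot: [0.227, -3.133, 0.002]
wrist_force: [-4.8, -8.6, 9.2]
width: 0.0359
grasp_force: 30.0
```

drive_tool --deltas '[[[-0.0007, 0, 0], [0, 0, 0], 0], [[-0.0014, 0, 0], [0, 0, 0], 0], [[-0.0014, 0, 0], [0, 0, 0], 0]]'

```text
time: 12.85
ee_pos: [0.5945, 0.2209, 0.0541]
tcp_rot: [0.227, -3.133, 0.002]
wrist_force: [-5.3, -8.2, 9.8]
width: 0.036
grasp_force: 30.0
```

drive_tool --deltas '[[[-0.0007, 0, 0], [0, 0, 0], 0], [[-0.0014, 0, 0], [0, 0, 0], 0], [[-0.0014, 0, 0], [0, 0, 0], 0]]'

```text
time: 13.15
ee_pos: [0.5958, 0.2211, 0.0541]
tcp_rot: [0.227, -3.132, 0.002]
wrist_force: [-5.8, -8.4, 11.3]
width: 0.0359
grasp_force: 30.0
```

drive_tool --deltas '[[[-0.0005, 0, 0], [0, 0, 0], 0], [[-0.001, 0, 0], [0, 0, 0], 0], [[-0.001, 0, 0], [0, 0, 0], 0]]'

```text
time: 13.45
ee_pos: [0.5967, 0.2212, 0.0541]
tcp_rot: [0.227, -3.132, 0.002]
wrist_force: [-6.7, -8.8, 10.6]
width: 0.0356
grasp_force: 30.0
```

drive_tool --deltas '[[[-0.0005, 0, 0], [0, 0, 0], 0], [[-0.001, 0, 0], [0, 0, 0], 0], [[-0.001, 0, 0], [0, 0, 0], 0]]'

```text
time: 13.75
ee_pos: [0.5977, 0.2213, 0.0541]
tcp_rot: [0.227, -3.132, 0.002]
wrist_force: [-5.6, -8.3, 10.9]
width: 0.0355
grasp_force: 30.0
```

drive_tool --deltas '[[[-0.0005, 0, 0], [0, 0, 0], 0], [[-0.001, 0, 0], [0, 0, 0], 0], [[-0.001, 0, 0], [0, 0, 0], 0]]'

```text
time: 14.05
ee_pos: [0.5987, 0.2215, 0.0541]
tcp_rot: [0.227, -3.132, 0.002]
wrist_force: [-6.5, -9.1, 10.7]
width: 0.0359
grasp_force: 30.0
```

drive_tool --deltas '[[[-0.0005, 0, 0], [0, 0, 0], 0], [[-0.001, 0, 0], [0, 0, 0], 0], [[-0.001, 0, 0], [0, 0, 0], 0]]'

```text
time: 14.35
ee_pos: [0.5991, 0.2215, 0.054]
tcp_rot: [0.227, -3.131, 0.002]
wrist_force: [-8.9, -9.8, 13.7]
width: 0.0358
grasp_force: 30.0
```

drive_tool --deltas '[[[-0.0005, 0, 0], [0, 0, 0], 0], [[-0.001, 0, 0], [0, 0, 0], 0], [[-0.001, 0, 0], [0, 0, 0], 0]]'

```text
time: 14.65
ee_pos: [0.5992, 0.2216, 0.0539]
tcp_rot: [0.227, -3.13, 0.002]
wrist_force: [-14.7, -9.6, 19.8]
width: 0.0358
grasp_force: 30.0
```

The module is firm against the rigid stop at x = 0.599. I'll ease the push, then raise until the plate meets the lip, and check.

drive_tool --deltas '[[[0.0006, 0, 0], [0, 0, 0], 0], [[0.0012, -0.0003, 0], [0, 0, 0], 0], [[0.0012, -0.0003, 0], [0, 0, 0], 0]]'

```text
time: 14.95
ee_pos: [0.5991, 0.2215, 0.0539]
tcp_rot: [0.228, -3.132, 0.002]
wrist_force: [-8.0, -7.7, 10.8]
width: 0.0358
grasp_force: 30.0
```

drive_tool --deltas '[[[0, 0, -0.0007], [0, 0, 0], 0], [[0, 0, -0.0014], [0, 0, 0], 0], [[0, 0, -0.002], [0, 0, 0], 0], [[0, 0, -0.002], [0, 0, 0], 0]]'

```text
time: 15.35
ee_pos: [0.5991, 0.2216, 0.0556]
tcp_rot: [0.228, -3.132, 0.002]
wrist_force: [-5.3, -6.5, 6.1]
width: 0.0358
grasp_force: 30.0
```

drive_tool --deltas '[[[0, 0, -0.0006], [0, 0, 0], 0], [[0, 0, -0.0012], [0, 0, 0], 0], [[0, 0, -0.0012], [0, 0, 0], 0], [[0, 0, -0.0012], [0, 0, 0], 0]]'

```text
time: 15.75
ee_pos: [0.599, 0.2216, 0.0567]
tcp_rot: [0.228, -3.132, 0.002]
wrist_force: [-4.8, -5.6, 3.9]
width: 0.0359
grasp_force: 30.0
```

```bash
python3 d.py 0.5991 0.2216 0.0556 188.3; python3 -c "
from h import *
print(np.round(ctrl.state()['torque'],2))"
```

```text
t 15.75 p [0.599  0.2216 0.0567] F [-4.8 -5.6  3.9] w 0.0359
shift mm [-0.1  0.   1.1] turn [-0.07 -0.11  0.02]
[-1.54  0.93  0.08]
```

drive_tool --deltas '[[[0, 0, -0.0004], [0, 0, 0], 0], [[0, 0, -0.0004], [0, 0, 0], 0]]'

```text
time: 15.95
ee_pos: [0.5989, 0.2216, 0.0568]
tcp_rot: [0.228, -3.131, 0.002]
wrist_force: [-4.0, -6.5, -0.6]
width: 0.0356
grasp_force: 30.0
```

drive_tool --deltas '[[[0, 0, 0], [0, 0, 0], 40], [[0, 0, 0], [0, 0, 0], 45], [[0, 0, 0], [0, 0, 0], 50], [[0, 0, 0], [0, 0, 0], 60], [[0, 0, 0], [0, 0, 0], 60], [[0, 0, 0], [0, 0, 0], 60]]'

```text
time: 16.55
ee_pos: [0.6, 0.2233, 0.0577]
tcp_rot: [-0.229, 3.133, 0.001]
wrist_force: [-0.2, -0.7, 0.4]
width: 0.0562
grasp_force: 0.0
```

```bash
python3 d.py 0.5991 0.2216 0.0556 188.3
```

```text
t 16.55 p [0.6    0.2233 0.0577] F [-0.2 -0.7  0.4] w 0.0562
shift mm [ 1.2 -1.6  2.1] turn [0.04 0.04 0.06]
```

Free of contact. I'll retreat straight up and check from the wrist camera.

drive_tool --deltas '[[[0, -0.0015, -0.02], [0, 0, 0], 62], [[0, -0.0015, -0.05], [0, 0, 0], 70], [[0, -0.0015, -0.09], [0, 0, 0], 80], [[0.03, -0.0015, -0.13], [0, 0, 0], 80], [[0.06, -0.0015, -0.16], [0, 0, 0], 80], [[0.06, -0.0015, -0.16], [0, 0, 0], 80], [[0.06, -0.0015, -0.16], [0, 0, 0], 80]]'

```text
time: 17.25
ee_pos: [0.5408, 0.2134, 0.2184]
tcp_rot: [-0.23, 3.131, 0.003]
wrist_force: [0.6, 0.1, -1.5]
width: 0.0753
grasp_force: 0.0
```

```bash
python3 - <<'E'
from h import *
f=grab('wrist','w4');t=grab('top','top1')
a=f['frame'][:,80:480][:400];b=cv2.resize(t['frame'][135:255,160:240],(267,400),interpolation=2)
cv2.imwrite('pics/chk.png',np.hstack([a[:400],b])[...,::-1])
s=ctrl.state();print(s['ee_pos'],s['wrist_force'])
E
```

```text
[0.54083837 0.21299821 0.21681196] [-0.56269667 -0.02592615 -0.92660702]
```

View pics/chk.png

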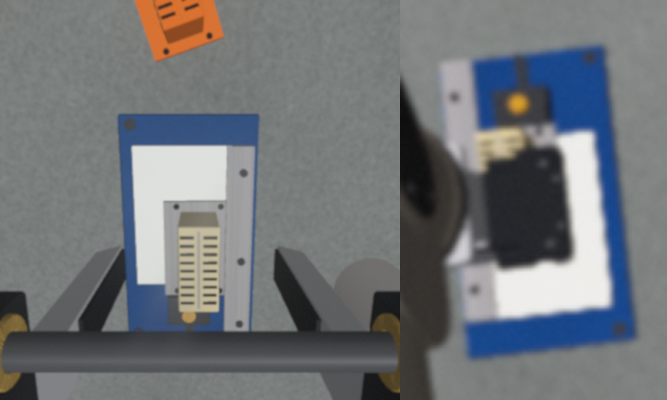

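The module sits under the lip against the stop, and no red shows at (188,300). I'll check squareness and the stop gap in an enlarged crop.

```bash
python3 - <<'E'
from h import *
f=load('w4');im=f['frame'];g=cv2.GaussianBlur(cv2.cvtColor(im,cv2.COLOR_RGB2GRAY).astype(float),(0,0),1)
def e(a,lo,hi,z,hz,n):
    P=[]
    for k in a:
        s=g[lo:hi,k] if hz else g[k,lo:hi]; d=np.abs(np.gradient(s)); i=min(max(d[1:-1].argmax()+1,1),len(d)-2)
        o=(d[i-1]-d[i+1])/(2*(d[i-1]-2*d[i]+d[i+1])+1e-9)
        P.append(ray(f,(k,lo+i+o) if hz else (lo+i+o,k),z)[:2]*1000)
    vx,vy,x,y=cv2.fitLine(np.array(P,np.float32),cv2.DIST_HUBER,0,.01,.01).ravel()
    print(n,round(float((np.degrees(np.arctan2(vy,vx))+45)%90-45),2),x.round(1),y.round(1))
e(range(215,300,3),137,155,.03,1,'bed near');e(range(210,335,3),106,124,.014,1,'base near')
e(range(248,300,2),192,208,.0335,1,'plate near');e(range(210,285,2),238,250,.0335,0,'plate left');e(range(155,300,3),298,312,.0385,0,'lip')
c=cv2.resize(im[270:335,220:330],(800,473),interpolation=2);cv2.imwrite('pics/z.png',c[...,::-1])
E
```

```text
bed near 8.41 499.3 175.4
base near 8.39 468.1 183.0
plate near 9.04 547.9 206.9
plate left 8.22 608.9 187.6
lip 5.11 566.6 240.1
```

View pics/z.png

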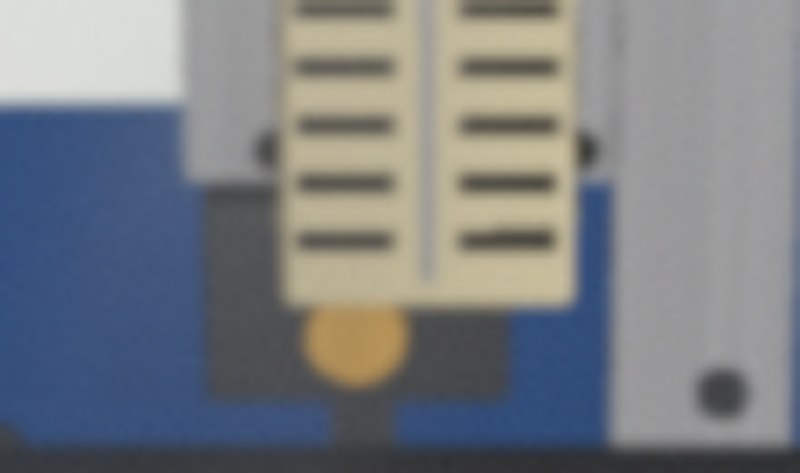

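The plate edge meets the stop at row 183 with no gap and no red showing, and it is square to the jig within measurement error. I'm handing in.

```bash
python3 -c "
from workcell import ctrl
print(ctrl.close_job())"
```

```text
the job is handed in; nothing more can be done
None
```

I loaded the cream module and handed the job in at about 17 s: it sits flat under the lip, square to the fence within measurement error and hard against the end stop, with no red button showing in the last wrist view and nothing else on the bench touched.

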